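Square a plastic housing into the assembly jig by pushing

ROBOT

A 7-joint arm with a two-finger parallel gripper is mounted at the origin on the work surface. World frame = base frame: x ahead of the robot, y to its left, z up, the work surface at z = 0. Lengths are in m, angles in rad, forces in N, time in s.
With the tool pointing down it reaches from about 0.4 to 0.875 m from the base axis. Payload 6.5 kg.
Tool frame: the origin (TCP) lies at the very end of the fingers, on their centre line; the grasp point (between the pads) lies hold_point_z behind it (hold_point_z is the distance from the TCP to the grasp point, in m); z points along the fingers, y is the line along which they close (so a half turn about z gives the same grasp; the last joint's range is limited). The gripper opens to 88 mm and grips with 3 to 60 N. Pads are 18 mm wide; open, the fingers measure 123 mm over their backs; the gripper's body (75 mm by 187 mm) begins 45 mm behind the grasp point.
Start: joints at [-1.178, 0.536, -0.004, 1.538, 0.003, 1.067, -0.071], TCP at [0.288, 0.583, 0.239] pointing down, gripper open.
Joint ranges: [-2.7, 2.7], [-0.37, 2.16], [-1.27, 1.26], [0.24, 2.4], [-1.31, 4.45], [0.19, 1.91], [-2.76, 2.76]. Speed limits (rad/s): [2.39, 2.39, 3.14, 3.14, 3.14, 3.14, 3.14].

INTERFACE

Orientations are given as a 3x3 rotation matrix whose columns are the frame's x, y, z axes.
In Python, from cell import * gives the robot as it stands.
- The arm moves only by the tool servo_tool, never from a script. Its argument "targets" is a list of rows, each a list of 3 entries, a list of its own where there are three numbers: the closure, from -1 (fully open) to 1 (shut), so that 0 is half open, then the shift along the tool's x, y, z in cm, then the turn, a rotation vector about the tool's x, y, z in rad. A call has 1 to 20 rows; each row is the pose to reach, as a shift and turn from the pose commanded when the call began, along the tool's axes at that moment; what a row does not reach only later rows make up. A row lasts 1/12 s, in which the tool goes at most 41.7 mm and 7.16 degrees, less where a joint would pass 70% of its speed; a pose out of reach is approached as far as the arm can. A call with a gripper value outside its range is refused whole. The fingers move at their own pace and stop on an object; the grip force is fixed at half the most. Time passes only in rows, so rows that repeat a pose let the fingers close. It gives the time, the measured TCP pose, the force, the opening and the grip force at its end, in the units of the state.
- get_state(): the state, without advancing time (a new reading comes with each control period).
- capture(name): name is "scene" or "top"; returns a dict with "color" (384x512x3 uint8, red, green, blue), "fx", "fy", "cx", "cy" (pixels), "xyz" and "orientation" of the camera in the world. Camera axes: x right, y down, z forward; pixel columns grow to the right and rows downward; lengths in m; the calibration is good to about 2 mm. A picture is of the moment at which its call begins. There is no depth.
- finish_job(): hands the job in; it is judged then, once.
Trained networks look in a picture, given as the dict that the camera call returned (one of the last four; its "shot" number tells which), for a name from the list of things; names that differ only in an ending like _2 or _b are one class to them, and where a whole thing is asked for, a point or a joint stands for the part that bears it (a point fixed in the world has none). Each returns a list of dicts, best first, with "score" (0 to 1); they miss things now and then, are a little off and sometimes report something else, mostly with a low value. They report only what shows in the picture. A call takes as long as a camera call. They do not tell look-alikes from the thing itself.
- search_frame(picture, query): "box" ([centre column, centre row, width, height] in pixels, round what is visible of it).
- tip_of(picture, query): "at" ([row, column] in pixels: a listed point, or the origin of a listed thing).
The state is a dict: "t": time; "q": joint angles; "dq": joint speeds; "tau": joint torques, N m; "ee_pos": TCP position; "tcp_rot": TCP orientation; "ft_force": force on the tool from outside, world axes, zero at the start; "wrist_torque": the same for the moment, N m; "gripper_width": finger opening in m; "gripper_force": force on a finger pad.
Only numpy, scipy, OpenCV 4.12 (cv2) and the standard library are available. Lean on these libraries where they do the work, as an engineer would, in place of code of your own. Each camera call takes 0.05 s, during which the arm holds its last target. There are 200 camera calls.

TASK

Set up the beige housing in the assembly jig for the next repair step by pushing only: first push it across the plate until its long side lies flush against the back fence, then push the jig's sliding jaw along the fence until the housing is trapped snugly, without a gap, between the jaw and the end stop. Do not grip the jaw or touch its grey facing, do not lift or tip the housing, and leave the jar, spool, red shell and screwdriver where they are.

Things in the scene. Friction and masses are not known exactly. Their poses are not given: they have to be found in the camera images.
- jig: Fixed jig: aluminium plate 6 mm thick, x -165..125, y -200..200 mm, origin at table level. Jig x points from the open front (robot side) to the back fence, jig y along the fence to the end stop; turned up to 0.3 rad. Dark steel fence and stop are 30 mm high. Fence inner face at x = 85 mm (20 thick); end stop inner face at y = 140 mm (20 thick, x -15..85). Seated housing centre: x 40, y 77.5.
- corner (a point): Inner corner where fence and end stop meet, at the level of the plate's top (jig x = 85, y = 140, z = 6 mm).
- housing: Loose beige plastic housing, closed box 90 (x) x 125 (y) x 40 mm high, about 0.3 kg, dark vent slots on top, flat on the plate. Origin: centre of its underside. Starts clear of fence, stop and jaw, turned up to 0.35 rad from the jig's axes. Its +x (long) side goes against the back fence, its +y end against the end stop. Slides under a push of a few newtons.
- jaw (a joint): Travel of the sliding jaw in m, 0 to 0.2, growing along jig +y towards the end stop; starts at 0 to 0.03, reads 0.150 when the housing is trapped. About 2 N of friction; it stays where it is left. It pushes the housing along if it meets it.
- jaw_face (a point): Facing strip of the sliding jaw, 4 mm grey plastic; origin: centre of its front (towards the end stop), 22.5 mm above the table, jig x = 42.5 mm. The jaw is a bright steel bar across the plate, jig x = 0 to 85 mm, 20 mm thick along y with the strip (push on its bare outer face, 20 mm to the -y side), top 47 mm above the table, underside 2 mm over the plate. It bridges the fence (to x = 115 mm).
- jar: Bystander: small clear jar with grey lid, 32 mm diameter, 45 mm high, standing on the front left corner of the plate. Origin: centre of its underside.
- spool: Bystander: green plastic spool, 42 mm diameter, 35 mm high, standing on the front right corner of the plate. Origin: centre of its underside.
- shell: Bystander: red plastic shell, 85 x 60 x 38 mm, on the table to the left of the jig. Origin: centre of its underside.
- driver: Bystander: screwdriver with square yellow handle 22 mm thick, 170 mm long in all, lying on the table to the right of the jig. Its origin is at table level near its middle, its x axis runs to the tip.
Not all that is in view belongs to the job. There is more than one size of the housing; the job needs the smallest.

How it is judged:
On the way, in this order (a step that is already met when the one before it is completed fails the run):
1. the housing's long side lies flush against the back fence (x of housing in the frame of jig between 0.037 and 0.044 m and angle between the x axis of housing and the x axis of jig, either way round below 0.035 rad), for 0.2 s.
2. the housing is trapped between jaw and end stop, still flush with the fence (all of step 1 and y of housing in the frame of jig between 0.0745 and 0.082 m and y of jaw_face in the frame of housing between -0.0655 and -0.059 m), for 0.2 s.
At the end, for the whole second after the job is handed in: The housing lies flat and still on the plate, square to the jig within 2 degrees, its long side within 3 mm of the back fence, its end within 3 mm of the end stop, and the jaw within 3 mm of its other end (all of step 2 and z of housing in the frame of jig below 0.009 m and angle between housing's own z axis and vertical below 0.05 rad and linear speed of housing below 0.01 m/s and velocity of joint jaw between -0.005 and 0.005 m/s); the robot touches nothing.
It fails at once if the jaw is gripped, or its facing touched, instead of pushed from behind (contact force between the fingers and jaw_c2 above 1 N or contact force between the fingers and jaw_c3 above 1 N).
It fails at once if the housing is lifted or tipped (z of housing in the frame of jig above 0.014 m or angle between housing's own z axis and vertical above 0.15 rad).
It fails at once if the jar, spool, red shell or screwdriver is disturbed (moved more than 20 mm) (distance of any of jar, spool, shell, driver from where it was at the start of the episode above 0.02 m).
It also fails if it takes over 51 s, if anything falls off the work surface, if the arm or the gripper's body presses on something with over 40 N, if the wrist force passes 120 N, or if a joint passes its speed limit or range.

## Working session

There is one attempt and no reset: what is moved stays moved. The work goes in short steps, Python scripts to look and compute and a tool call to move; the robot and the scene stay as the last step left them, time stands still between calls to the robot, and variables do not carry over. Pictures are saved under pics/ and viewed, at most 10 in all, crops included, and the job is handed in when it is done.

Besides the shell and the picture viewer there is one more tool, called after ">>>" by a JSON object that holds its "fn" and its "kwargs". servo_tool: Moves the arm, as the interface text tells. Its arguments: {"type":"object","properties":{"targets":{"type":"array","items":{"type":"array"}}},"required":["targets"]}

```bash
mkdir -p pics
cat > h.py <<'E'
from cell import *
import numpy as np, cv2
def ray(p,u,v,z):
    R=np.array(p["orientation"]);d=R@np.array([(u-p["cx"])/p["fx"],(v-p["cy"])/p["fy"],1.]);c=np.array(p["xyz"])
    return c+d*(z-c[2])/d[2]
def proj(p,X):
    q=np.array(p["orientation"]).T@(np.array(X)-np.array(p["xyz"]));return np.array([p["fx"]*q[0]/q[2]+p["cx"],p["fy"]*q[1]/q[2]+p["cy"]])
E
python3 - <<'E'
from h import *
ims=[]
for n in("top","scene"):
    p=capture(n); ims.append(p["color"][:,:,::-1]); cv2.imwrite(f"pics/{n}0.png",cv2.resize(ims[-1],(768,576)))
    print(n,p["xyz"],np.array(p["orientation"]).round(3).tolist(),p["fx"])
    for q in("jig","housing","corner","jaw_face","jar","spool","shell","driver"):
        for r in tip_of(p,q)[:3]:
            v,u=r["at"]; z=dict(corner=.006,jaw_face=.0225,housing=.006).get(q,0.006)
            print(q,round(r["score"],2),np.round([u,v]),ray(p,u,v,z).round(3))
    for r in search_frame(p,"housing")[:3]: print(r)
s=get_state();print(s)
E
```

```text
top [0.27186992 0.00671741 1.1230221 ] [[0.012, -0.983, 0.186], [-1.0, -0.013, -0.007], [0.009, -0.186, -0.983]] 347.1632058037566
jig 0.92 [278. 169.] [ 0.568 -0.074  0.006]
housing 0.97 [173. 260.] [0.268 0.256 0.006]
housing 0.82 [344. 271.] [ 0.24  -0.285  0.006]
housing 0.68 [276. 178.] [ 0.539 -0.069  0.006]
corner 0.96 [237. 147.] [0.644 0.062 0.006]
jaw_face 0.7 [313. 153.] [ 0.62  -0.191  0.023]
jar 0.43 [228. 197.] [0.472 0.087 0.006]
spool 0.54 [327. 195.] [ 0.482 -0.236  0.006]
shell 0.84 [118. 197.] [0.467 0.448 0.006]
driver 0.61 [400. 183.] [ 0.527 -0.477  0.006]
{'box': [168.6, 258.7, 70.7, 60.8], 'score': 0.94}
{'box': [348.4, 271.9, 48.3, 62.1], 'score': 0.84}
{'box': [279.4, 179.4, 41.5, 38.3], 'score': 0.8}
scene [1.05732012 0.68569952 0.93774192] [[-0.755, 0.441, -0.486], [0.656, 0.524, -0.543], [0.015, -0.728, -0.685]] 473.5584363848199
jig 0.75 [195. 220.] [ 0.583 -0.062  0.006]
jig 0.56 [156. 198.] [ 0.618 -0.202  0.006]
housing 0.97 [366. 232.] [0.264 0.262 0.006]
housing 0.96 [236. 136.] [ 0.257 -0.279  0.006]
housing 0.71 [209. 210.] [ 0.532 -0.068  0.006]

[... 620 characters left out ...]
0.07118678]), 'dq': array([ 0.00160702,  0.00021017,  0.00073404, -0.00061683, -0.00070748,
       -0.00038603,  0.0012868 ]), 'tau': array([ 7.00557803e-05, -5.70919454e+01,  9.90384668e-01, -2.51919436e+01,
       -5.62107610e-02,  1.07399176e-02,  3.44176988e-05]), 'ee_pos': array([0.28782778, 0.58277649, 0.23871464]), 'tcp_rot': array([[-8.96613020e-01,  4.42814964e-01, -2.39024582e-05],
       [ 4.42814965e-01,  8.96613019e-01, -3.19706818e-05],
       [ 7.27415895e-06, -3.92496957e-05, -9.99999999e-01]]), 'ft_force': array([ 0.25580481, -0.76927269, -0.55106196]), 'wrist_torque': array([ 0.04462393, -0.00178898, -0.0255759 ]), 'gripper_force': 0.0, 'gripper_width': 0.08803703399481491}
```

View pics/top0.png

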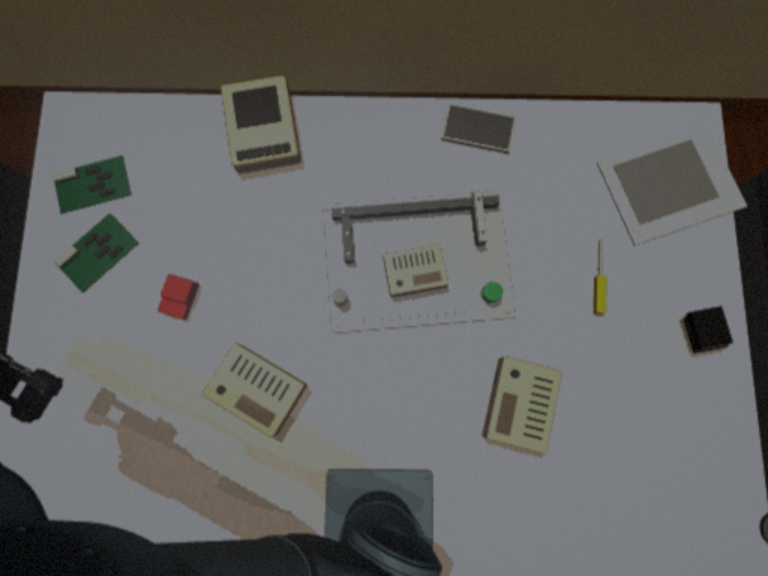

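View pics/scene0.png

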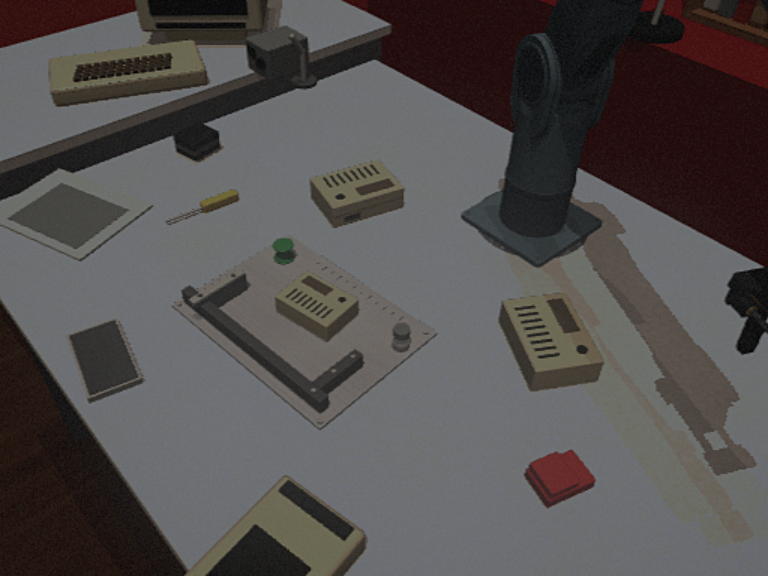

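The top view shows the jig with its fence from about (332,212) to (498,200), at 1.5x scale. The end stop is at (348,237), the jaw at (480,217) and the small housing at (416,270). The jar (340,297) and spool (492,292) stand on the plate's front corners. The two larger housings outside the jig are decoys. I'll crop in to fit the jig and housing.

Run:
```python
from h import *
p=capture("top"); im=p["color"][:,:,::-1][120:228,212:347].astype(float)
im=np.clip(im*1.6,0,255).astype(np.uint8)
cv2.imwrite("pics/crop0.png",cv2.resize(im,None,fx=5.5,fy=5.5,interpolation=cv2.INTER_CUBIC))
p=capture("scene"); im=p["color"][:,:,::-1][150:290,110:300].astype(float)
im=np.clip(im*1.6,0,255).astype(np.uint8)
cv2.imwrite("pics/crop1.png",cv2.resize(im,None,fx=4.2,fy=4.2,interpolation=cv2.INTER_CUBIC))
```

```text
(no output)
```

View pics/crop0.png

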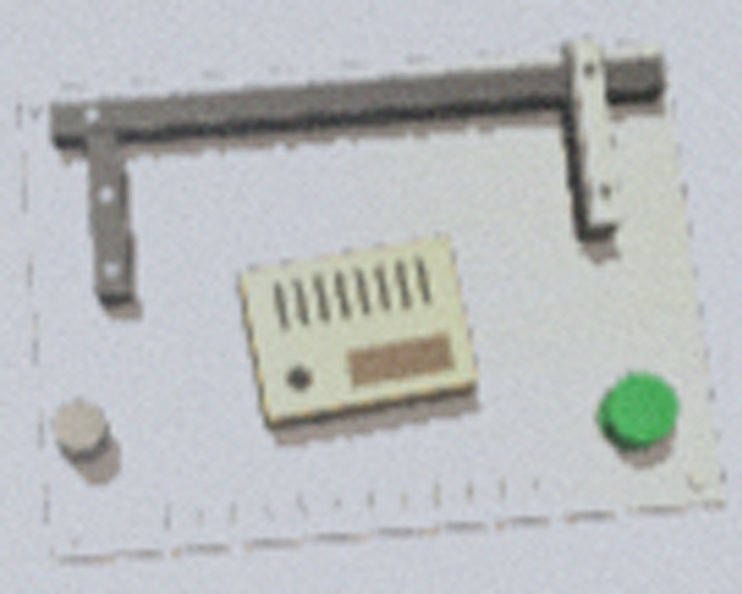

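View pics/crop1.png

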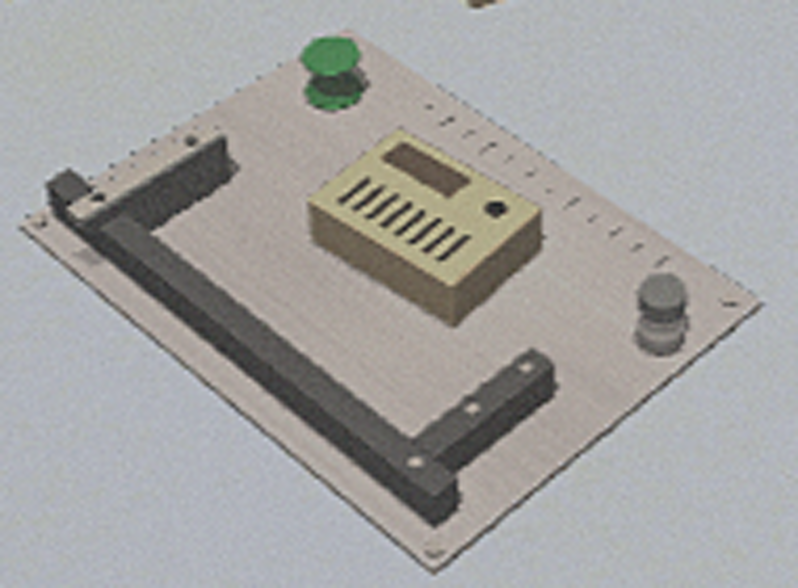

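The crops give clear plate, housing and jaw corners in both views, so I'll fit the poses to them.

```bash
cat > fit.py <<'E'
from h import *
from scipy.optimize import least_squares
def W(P,a,z):
    x,y,t=P;c,s=np.cos(t),np.sin(t);return np.array([x+c*a[0]-s*a[1],y+s*a[0]+c*a[1],z])
def fit(obs,x0,z):
    f=lambda P:np.concatenate([proj(p,W(P,a,z))-uv for p,a,uv in obs])
    r=least_squares(f,x0,loss="soft_l1");return r.x,f(r.x).reshape(-1,2)
E
python3 - <<'E'
from fit import *
T=capture("top");S=capture("scene")
t=lambda u,v:np.array([212+u/5.5,120+v/5.5])-.4; s=lambda u,v:np.array([110+u/4.2,150+v/4.2])-.4
J=[(S,(.125,-.2),s(20,228)),(S,(.125,.2),s(435,572)),(S,(-.165,.2),s(762,305)),(S,(-.165,-.2),s(345,30)),
(T,(.125,.2),t(20,103)),(T,(-.165,.2),t(55,560)),(T,(-.165,-.2),t(722,503))]
P,r=fit(J,[.57,-.07,0],.006);print(P,r.round(1).tolist())
H=[(T,(.045,.0625),t(240,270)),(T,(.045,-.0625),t(452,236)),(T,(-.045,-.0625),t(474,384)),(T,(-.045,.0625),t(266,424)),
(S,(.045,-.0625),s(310,205)),(S,(.045,.0625),s(455,283)),(S,(-.045,.0625),s(543,210)),(S,(-.045,-.0625),s(400,128))]
Q,r=fit(H,[.53,-.07,0],.046);print(Q,r.round(1).tolist())
c,sn=np.cos(P[2]),np.sin(P[2]);R=np.array([[c,sn],[-sn,c]])
print("housing in jig",R@(Q[:2]-P[:2]),Q[2]-P[2])
for p,uv in((T,t(590,222)),(T,t(615,220)),(S,s(225,140))): print("jaw end in jig",R@(ray(p,*uv,.047)[:2]-P[:2]))
for n,p,a,z in(("jar",T,t(80,428),.051),("spool",T,t(640,410),.041)):print(n,R@(ray(p,*a,z)[:2]-P[:2]))
np.save("P.npy",P);np.save("Q.npy",Q)
E
```

```text
[ 0.57322289 -0.0732426   0.10222884] [[-0.7, -0.3], [0.0, 0.5], [0.2, -0.5], [0.1, -0.4], [-0.5, -1.5], [-0.7, 0.7], [0.8, 0.2]]
[ 0.52308231 -0.06797656  0.19283524] [[-0.5, 0.6], [-0.8, 0.1], [0.9, 0.2], [-0.1, -0.1], [-0.9, -1.0], [-0.4, 1.4], [0.5, -0.1], [-0.1, 0.0]]
housing in jig [-0.04934141  0.01035544] 0.09060639648997519
jaw end in jig [ 0.00245687 -0.13166058]
jaw end in jig [ 0.00238017 -0.1464198 ]
jaw end in jig [ 0.00088999 -0.1295233 ]
jar [-0.09402834  0.1743649 ]
spool [-0.11026163 -0.14787358]
```

```bash
cat >> fit.py <<'E'
def go(x,y,z,P=None):
    P=np.load("P.npy") if P is None else P
    s=get_state();R=np.array(s["tcp_rot"]);w=W(P,(x,y),z)
    a=np.arctan2(R[1,1],R[0,1]);d=(P[2]+np.pi/2-a+np.pi)%(2*np.pi)-np.pi
    print("world",w.round(3),"shift cm",(100*R.T@(w-s["ee_pos"])).round(2),"turn z",round(-d,3))
def where():
    P=np.load("P.npy");s=get_state();c,n=np.cos(P[2]),np.sin(P[2]);R=np.array([[c,n],[-n,c]])
    print("t",round(s["t"],2),"jig tcp",(R@(s["ee_pos"][:2]-P[:2])).round(4),s["ee_pos"][2].round(4),"F",(R@s["ft_force"][:2]).round(1),s["ft_force"][2].round(1),"w",round(s["gripper_width"],4))
E
python3 -c "
from fit import *
go(-.135,.010,.15);where();print(hold_point_z if 'hold_point_z' in globals() else '')"
```

```text
world [ 0.438 -0.077  0.15 ] shift cm [-42.68 -52.52   8.87] turn z -0.561
t 1.2 jig tcp [-0.2169  0.6817] 0.2387 F [ 0.6 -0.3] -0.3 w 0.0882
0.0187
```

>>> {"fn": "servo_tool", "kwargs": {"targets": [[-0.4,[-42.7,-52.5,8.9],[0,0,-0.561]],[-0.4,[-42.7,-52.5,8.9],[0,0,-0.561]],[-0.4,[-42.7,-52.5,8.9],[0,0,-0.561]],[-0.4,[-42.7,-52.5,8.9],[0,0,-0.561]],[-0.4,[-42.7,-52.5,8.9],[0,0,-0.561]],[-0.4,[-42.7,-52.5,8.9],[0,0,-0.561]],[-0.4,[-42.7,-52.5,8.9],[0,0,-0.561]],[-0.4,[-42.7,-52.5,8.9],[0,0,-0.561]],[-0.4,[-42.7,-52.5,8.9],[0,0,-0.561]],[-0.4,[-42.7,-52.5,8.9],[0,0,-0.561]],[-0.4,[-42.7,-52.5,8.9],[0,0,-0.561]],[-0.4,[-42.7,-52.5,8.9],[0,0,-0.561]],[-0.4,[-42.7,-52.5,8.9],[0,0,-0.561]],[-0.4,[-42.7,-52.5,8.9],[0,0,-0.561]],[-0.4,[-42.7,-52.5,8.9],[0,0,-0.561]],[-0.4,[-42.7,-52.5,8.9],[0,0,-0.561]],[-0.4,[-42.7,-52.5,8.9],[0,0,-0.561]],[-0.4,[-42.7,-52.5,8.9],[0,0,-0.561]],[-0.4,[-42.7,-52.5,8.9],[0,0,-0.561]],[-0.4,[-42.7,-52.5,8.9],[0,0,-0.561]]]}}

```text
t: 2.87
ee_pos: [0.4382, -0.0758, 0.1498]
tcp_rot: [[-0.995, -0.103, -0.0], [-0.103, 0.995, 0.001], [-0.0, 0.001, -1.0]]
ft_force: [-0.3, 0.3, 0.9]
gripper_width: 0.0617
gripper_force: 0.0
```

```bash
python3 -c "
from fit import *
where();go(-.135,.010,.018);print(get_state()['q'].round(2))"
```

```text
t 2.87 jig tcp [-0.1346  0.0112] 0.1498 F [-0.3  0.3] 0.9 w 0.0617
world [ 0.438 -0.077  0.018] shift cm [ 0.04 -0.13 13.18] turn z 0.001
[-0.04  0.33  0.13  2.14 -0.07  0.67  1.81]
```

>>> {"fn": "servo_tool", "kwargs": {"targets": [[-0.4,[0,0,3],[0,0,0]],[-0.4,[0,0,6],[0,0,0]],[-0.4,[0,0,9],[0,0,0]],[-0.4,[0,0,11],[0,0,0]],[-0.4,[0,0,12.3],[0,0,0]],[-0.4,[0,0,13],[0,0,0]],[-0.4,[0,0,13.2],[0,0,0]],[-0.4,[0,0,13.2],[0,0,0]],[-0.4,[0,0,13.2],[0,0,0]]]}}

```text
t: 3.62
ee_pos: [0.4389, -0.0765, 0.0185]
tcp_rot: [[-0.995, -0.103, 0.001], [-0.103, 0.995, 0.0], [-0.001, -0.0, -1.0]]
ft_force: [0.1, 0.9, -0.5]
gripper_width: 0.0621
gripper_force: 0.0
```

```bash
python3 -c "
from fit import *
where()"
```

```text
t 3.62 jig tcp [-0.134   0.0104] 0.0185 F [0.2 0.9] -0.5 w 0.0621
```

>>> {"fn": "servo_tool", "kwargs": {"targets": [[-0.4,[-1,0,0],[0,0,0]],[-0.4,[-1.8,0,0],[0,0,0]],[-0.4,[-2.2,0,0],[0,0,0]],[-0.4,[-2.6,0,0],[0,0,0]],[-0.4,[-3,0,0],[0,0,0]],[-0.4,[-3.4,0,0],[0,0,0]],[-0.4,[-3.8,0,0],[0,0,0]],[-0.4,[-4.3,0,0],[0,0,0]],[-0.4,[-4.8,0,0],[0,0,0]],[-0.4,[-5.3,0,0],[0,0,0]],[-0.4,[-5.8,0,0],[0,0,0]],[-0.4,[-6.3,0,0],[0,0,0]],[-0.4,[-6.8,0,0],[0,0,0]],[-0.4,[-7.3,0,0],[0,0,0]],[-0.4,[-7.8,0,0],[0,0,0]],[-0.4,[-8.3,0,0],[0,0,0]],[-0.4,[-8.8,0,0],[0,0,0]],[-0.4,[-9.3,0,0],[0,0,0]],[-0.4,[-9.8,0,0],[0,0,0]],[-0.4,[-10.2,0,0],[0,0,0]]]}}

```text
t: 5.28
ee_pos: [0.5403, -0.0665, 0.0178]
tcp_rot: [[-0.995, -0.102, 0.0], [-0.102, 0.995, 0.0], [-0.0, -0.0, -1.0]]
ft_force: [-0.8, 0.1, 1.1]
gripper_width: 0.062
gripper_force: 0.9
```

Run:
```python
from fit import *
where()
p=capture("scene"); im=p["color"][:,:,::-1][150:290,110:300].astype(float)
cv2.imwrite("pics/crop2.png",cv2.resize(np.clip(im*1.6,0,255).astype(np.uint8),None,fx=4.2,fy=4.2,interpolation=cv2.INTER_CUBIC))
```

```text
t 5.28 jig tcp [-0.032  0.01 ] 0.0178 F [-0.8  0.2] 1.1 w 0.062
```

View pics/crop2.png

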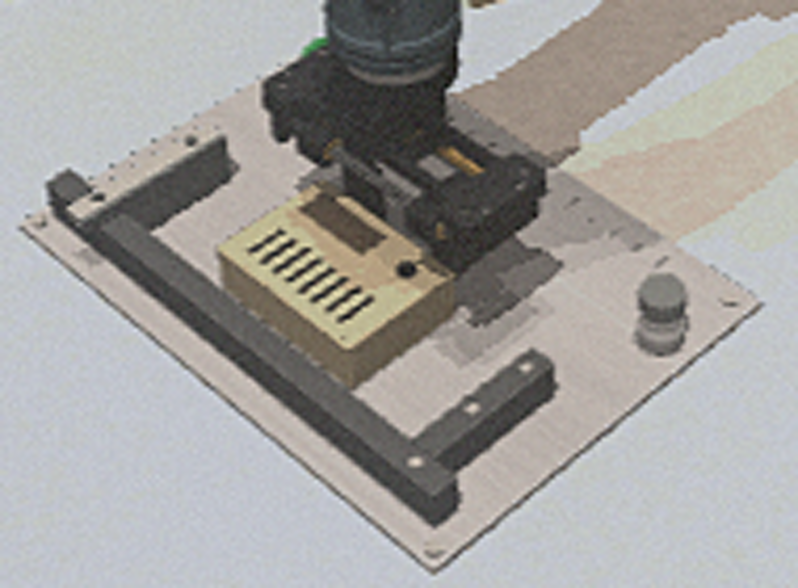

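The housing is now square to the jig. Its far edge, about (220,245) to (350,390), runs parallel to the fence with a small gap left. I'll keep pushing slowly.

>>> {"fn": "servo_tool", "kwargs": {"targets": [[-0.4,[-0.3,0,0],[0,0,0]],[-0.4,[-0.6,0,0],[0,0,0]],[-0.4,[-0.9,0,0],[0,0,0]],[-0.4,[-1.1,0,0],[0,0,0]],[-0.4,[-1.3,0,0],[0,0,0]],[-0.4,[-1.4,0,0],[0,0,0]],[-0.4,[-1.5,0,0],[0,0,0]],[-0.4,[-1.6,0,0],[0,0,0]],[-0.4,[-1.6,0,0],[0,0,0]]]}}

```text
t: 6.08
ee_pos: [0.5552, -0.065, 0.0177]
tcp_rot: [[-0.995, -0.102, -0.001], [-0.102, 0.995, 0.0], [0.001, 0.0, -1.0]]
ft_force: [-3.7, 0.3, 2.5]
gripper_width: 0.0618
gripper_force: 2.0
```

```bash
python3 -c "
from fit import *
where()"
```

```text
t 6.08 jig tcp [-0.0171  0.01  ] 0.0177 F [-3.7  0.7] 2.5 w 0.0618
```

>>> {"fn": "servo_tool", "kwargs": {"targets": [[-0.4,[-0.1,0,0],[0,0,0]],[-0.4,[-0.2,0,0],[0,0,0]],[-0.4,[-0.25,0,0],[0,0,0]],[-0.4,[-0.3,0,0],[0,0,0]],[-0.4,[-0.3,0,0],[0,0,0]],[-0.4,[-0.3,0,0],[0,0,0]]]}}

```text
t: 6.58
ee_pos: [0.5552, -0.065, 0.0172]
tcp_rot: [[-0.995, -0.101, -0.006], [-0.101, 0.995, 0.0], [0.006, 0.001, -1.0]]
ft_force: [-10.5, -0.3, 8.7]
gripper_width: 0.0616
gripper_force: 5.4
```

```bash
python3 -c "
from fit import *
where()"
```

```text
t 6.58 jig tcp [-0.0171  0.01  ] 0.0172 F [-10.5   0.7] 8.7 w 0.0616
```

Force rose with no further motion, so the housing is on the fence. I'll back off, lift and verify.

>>> {"fn": "servo_tool", "kwargs": {"targets": [[-0.4,[0.2,0,0],[0,0,0]],[-0.4,[0.8,0,0],[0,0,0]],[-0.4,[1.6,0,0],[0,0,0]],[-0.4,[2.5,0,0],[0,0,0]],[0.4,[3,0,-3],[0,0,0]],[1,[3,0,-6],[0,0,0]],[1,[3,0,-9],[0,0,0]],[1,[3,-6,-9],[0,0,0]],[1,[3,-10,-9],[0,0,0]],[1,[3,-14,-9],[0,0,0]],[1,[3,-18,-9],[0,0,0]],[1,[3,-21,-9],[0,0,0]],[1,[3,-21,-9],[0,0,0]],[1,[3,-21,-9],[0,0,0]]]}}

```text
t: 7.75
ee_pos: [0.5491, -0.2805, 0.1078]
tcp_rot: [[-0.995, -0.097, 0.001], [-0.097, 0.995, -0.002], [-0.0, -0.002, -1.0]]
ft_force: [-0.8, 1.3, -0.6]
gripper_width: 0.0006
gripper_force: 0.0
```

Run:
```python
from fit import *
where();go(.043,-.182,.105)
p=capture("scene"); im=p["color"][:,:,::-1][150:290,110:300].astype(float)
a=cv2.resize(np.clip(im*1.6,0,255).astype(np.uint8),(400,295),interpolation=cv2.INTER_CUBIC)
p=capture("top"); im=p["color"][:,:,::-1][120:228,212:347].astype(float)
b=cv2.resize(np.clip(im*1.6,0,255).astype(np.uint8),None,fx=5.5,fy=5.5,interpolation=cv2.INTER_CUBIC)
cv2.imwrite("pics/crop3.png",b)
```

```text
t 7.75 jig tcp [-0.0452 -0.2037] 0.1078 F [-0.7  1.3] -0.6 w 0.0006
world [ 0.635 -0.25   0.105] shift cm [-8.8   2.22  0.28] turn z -0.006
```

View pics/crop3.png

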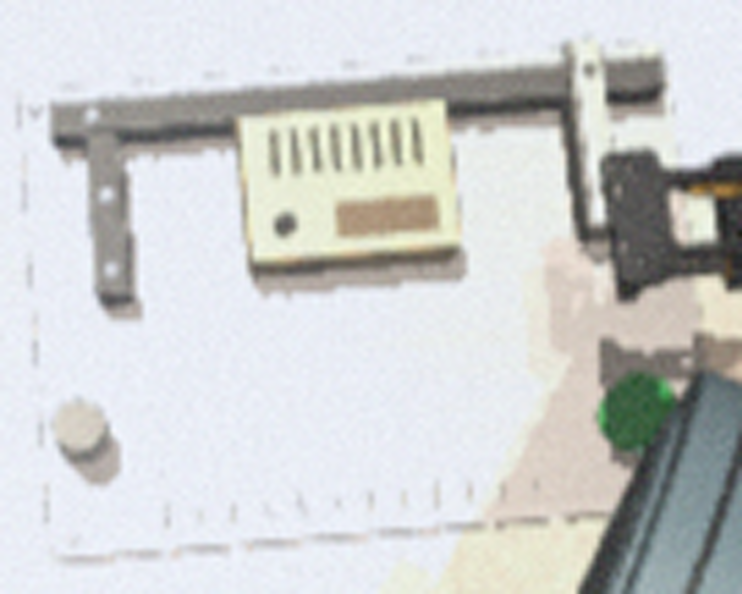

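In the top view the housing's back edge, (240,116) to (443,98), lies along the fence and parallel to it. The jaw, jar and spool haven't moved. Next I go behind the jaw.

>>> {"fn": "servo_tool", "kwargs": {"targets": [[1,[-3,1.9,0.3],[0,0,-0.006]],[1,[-6,1.9,0.3],[0,0,-0.006]],[1,[-8.8,1.9,0.3],[0,0,-0.006]],[1,[-8.8,1.9,0.3],[0,0,-0.006]],[1,[-8.8,1.9,0.3],[0,0,-0.006]],[1,[-8.8,1.9,2.5],[0,0,-0.006]],[1,[-8.8,1.9,5],[0,0,-0.006]],[1,[-8.8,1.9,7.5],[0,0,-0.006]],[1,[-8.8,1.9,8.6],[0,0,-0.006]],[1,[-8.8,1.9,8.6],[0,0,-0.006]],[1,[-8.8,1.9,8.6],[0,0,-0.006]]]}}

```text
t: 8.77
ee_pos: [0.6351, -0.2485, 0.0219]
tcp_rot: [[-0.994, -0.108, -0.001], [-0.108, 0.994, 0.0], [0.001, 0.0, -1.0]]
ft_force: [0.7, 0.9, -0.1]
gripper_width: 0.0006
gripper_force: 0.0
```

Run:
```python
from fit import *
where()
T=capture("top");P=np.load("P.npy")
t=lambda u,v:np.array([212+u/5.5,120+v/5.5])-.4
Q,r=fit([(T,a,t(*b)) for a,b in(((.045,.0625),(237,116)),((.045,-.0625),(443,98)),((-.045,-.0625),(460,243)),((-.045,.0625),(252,265)))],[.6,-.07,.1],.046)
c,n=np.cos(P[2]),np.sin(P[2]);print(np.array([[c,n],[-n,c]])@(Q[:2]-P[:2]),Q[2]-P[2])
```

```text
t 8.77 jig tcp [ 0.0437 -0.1807] 0.0219 F [0.8 0.9] -0.1 w 0.0006
[0.04063585 0.0067877 ] 0.010119711898956454
```

>>> {"fn": "servo_tool", "kwargs": {"targets": [[1,[0,0.6,0],[0,0,0]],[1,[0,1.1,0],[0,0,0]],[1,[0,1.5,0],[0,0,0]],[1,[0,2,0],[0,0,0]],[1,[0,2.6,0],[0,0,0]],[1,[0,3.2,0],[0,0,0]],[1,[0,3.8,0],[0,0,0]],[1,[0,4.4,0],[0,0,0]],[1,[0,5,0],[0,0,0]],[1,[0,5.6,0],[0,0,0]],[1,[0,6.2,0],[0,0,0]],[1,[0,6.7,0],[0,0,0]],[1,[0,7.2,0],[0,0,0]],[1,[0,7.6,0],[0,0,0]],[1,[0,8,0],[0,0,0]],[1,[0,8.4,0],[0,0,0]],[1,[0,8.8,0],[0,0,0]],[1,[0,9.2,0],[0,0,0]],[1,[0,9.6,0],[0,0,0]],[1,[0,10,0],[0,0,0]]]}}

```text
t: 10.48
ee_pos: [0.625, -0.1494, 0.0217]
tcp_rot: [[-0.994, -0.108, 0.0], [-0.108, 0.994, -0.0], [-0.0, -0.0, -1.0]]
ft_force: [2.2, -3.5, -1.3]
gripper_width: -0.0001
gripper_force: 1.8
```

Run:
```python
from fit import *
where();go(.043,-.0225,.021)
```

```text
t 10.48 jig tcp [ 0.0438 -0.081 ] 0.0217 F [ 1.8 -3.7] -1.3 w -0.0001
world [ 0.618 -0.091  0.021] shift cm [0.04 5.85 0.07] turn z 0.006
```

>>> {"fn": "servo_tool", "kwargs": {"targets": [[1,[0,0.4,0],[0,0,0]],[1,[0,0.8,0],[0,0,0]],[1,[0,1.2,0],[0,0,0]],[1,[0,1.6,0],[0,0,0]],[1,[0,2,0],[0,0,0]],[1,[0,2.4,0],[0,0,0]],[1,[0,2.8,0],[0,0,0]],[1,[0,3.2,0],[0,0,0]],[1,[0,3.6,0],[0,0,0]],[1,[0,4,0],[0,0,0]],[1,[0,4.3,0],[0,0,0]],[1,[0,4.6,0],[0,0,0]],[1,[0,4.9,0],[0,0,0]],[1,[0,5.1,0],[0,0,0]],[1,[0,5.3,0],[0,0,0]],[1,[0,5.3,0],[0,0,0]]]}}

```text
t: 11.82
ee_pos: [0.6192, -0.0961, 0.0218]
tcp_rot: [[-0.994, -0.108, -0.0], [-0.108, 0.994, 0.0], [0.0, 0.0, -1.0]]
ft_force: [2.2, -2.2, -0.5]
gripper_width: 0.0003
gripper_force: 1.0
```

Run:
```python
from fit import *
where()
```

```text
t 11.82 jig tcp [ 0.0434 -0.0274] 0.0218 F [ 2.  -2.4] -0.5 w 0.0003
```

>>> {"fn": "servo_tool", "kwargs": {"targets": [[1,[0,0.1,0],[0,0,0]],[1,[0,0.2,0],[0,0,0]],[1,[0,0.3,0],[0,0,0]],[1,[0,0.4,0],[0,0,0]],[1,[0,0.5,0],[0,0,0]],[1,[0,0.6,0],[0,0,0]],[1,[0,0.6,0],[0,0,0]],[1,[0,0.6,0],[0,0,0]]]}}

```text
t: 12.48
ee_pos: [0.6187, -0.0921, 0.0218]
tcp_rot: [[-0.994, -0.107, 0.0], [-0.107, 0.994, -0.002], [-0.0, -0.002, -1.0]]
ft_force: [2.1, -6.7, -0.4]
gripper_width: 0.0001
gripper_force: 3.2
```

Run:
```python
from fit import *
where()
```

```text
t 12.48 jig tcp [ 0.0433 -0.0234] 0.0218 F [ 1.4 -6.9] -0.4 w 0.0001
```

>>> {"fn": "servo_tool", "kwargs": {"targets": [[1,[0,0.1,0],[0,0,0]],[1,[0,0.2,0],[0,0,0]],[1,[0,0.3,0],[0,0,0]],[1,[0,0.3,0],[0,0,0]],[1,[0,0.3,0],[0,0,0]]]}}

```text
t: 12.9
ee_pos: [0.6187, -0.0921, 0.0219]
tcp_rot: [[-0.994, -0.105, 0.002], [-0.105, 0.994, -0.005], [-0.001, -0.005, -1.0]]
ft_force: [4.6, -11.2, -2.4]
gripper_width: 0.0005
gripper_force: 5.9
```

Run:
```python
from fit import *
where()
```

```text
t 12.9 jig tcp [ 0.0433 -0.0234] 0.0219 F [  3.4 -11.6] -2.4 w 0.0005
```

The jaw has stopped hard, so the housing is trapped. I'll back off behind the jaw and lift clear.

>>> {"fn": "servo_tool", "kwargs": {"targets": [[1,[0,-0.2,0],[0,0,0]],[1,[0,-0.8,0],[0,0,0]],[1,[0,-2,0],[0,0,0]],[1,[0,-4,0],[0,0,0]],[1,[0,-5,-2],[0,0,0]],[1,[0,-5,-5],[0,0,0]],[1,[0,-5,-9],[0,0,0]],[1,[0,-9,-12],[0,0,0]],[1,[0,-13,-12],[0,0,0]],[1,[0,-17,-12],[0,0,0]],[1,[0,-20,-12],[0,0,0]],[1,[0,-20,-12],[0,0,0]]]}}

```text
t: 13.9
ee_pos: [0.637, -0.2966, 0.1418]
tcp_rot: [[-0.995, -0.099, -0.002], [-0.099, 0.995, -0.005], [0.002, -0.005, -1.0]]
ft_force: [-1.1, -1.2, 0.5]
gripper_width: 0.0004
gripper_force: 0.0
```

Run:
```python
from fit import *
where()
p=capture("top"); im=p["color"][:,:,::-1][120:228,212:347].astype(float)
cv2.imwrite("pics/crop4.png",cv2.resize(np.clip(im*1.6,0,255).astype(np.uint8),None,fx=5.5,fy=5.5,interpolation=cv2.INTER_CUBIC))
p=capture("scene"); im=p["color"][:,:,::-1][150:290,110:300].astype(float)
cv2.imwrite("pics/crop5.png",cv2.resize(np.clip(im*1.6,0,255).astype(np.uint8),None,fx=4.2,fy=4.2,interpolation=cv2.INTER_CUBIC))
```

```text
t 13.9 jig tcp [ 0.0407 -0.2287] 0.1418 F [-1.2 -1.1] 0.5 w 0.0004
```

View pics/crop4.png

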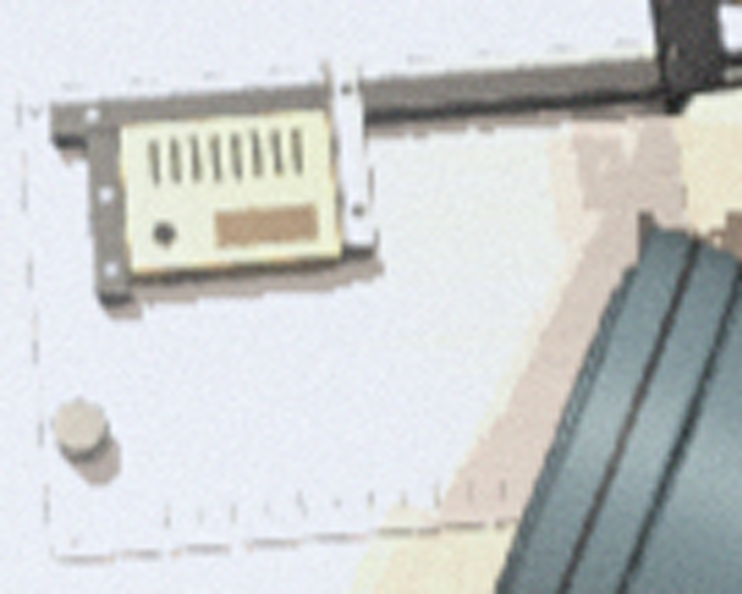

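View pics/crop5.png

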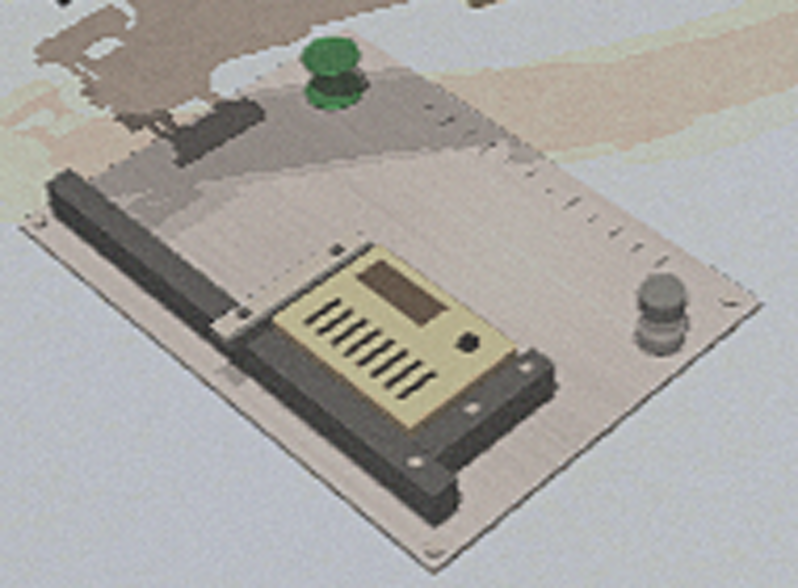

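Both views show the housing snug between the end stop, at (105,200) in the top crop, and the jaw at (350,150). It's also flush to the fence, and the jar and spool haven't moved. One numeric check, then I hand in if it's in band.

Run:
```python
from fit import *
T=capture("top");P=np.load("P.npy")
t=lambda u,v:np.array([212+u/5.5,120+v/5.5])-.4
Q,r=fit([(T,a,t(*b)) for a,b in(((.045,.0625),(121,127)),((.045,-.0625),(329,109)),((-.045,-.0625),(341,256)),((-.045,.0625),(130,273)))],[.6,0,.1],.046)
c,n=np.cos(P[2]),np.sin(P[2]);h=np.array([[c,n],[-n,c]])@(Q[:2]-P[:2]);print(h,Q[2]-P[2])
if abs(h[0]-.04)<.005 and abs(h[1]-.0775)<.006: print(finish_job())
```

```text
[0.04013539 0.07632139] -0.007452931295267917
the job is handed in; nothing more can be done
None
```

The housing is flush against the back fence and trapped snugly between the jaw and the end stop, measured at x 40.1, y 76.3 mm in the jig, and the job is handed in; the verdict was not reported back.

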